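# Sample change on the cap torque tester

## Task

First put away the jar with the yellow dot: it has been tested and its cap is loose, so slide it along the mat, never lifting it, into the gap in the row, in line with the red-dot and blue-dot jars and midway between them, without shifting those two. Then take the jar with the plain cap, set it down upright (not dropped) on the tester's sample rest in the middle of the four yellow pegs, and push the knurled clamp knob in until the pegs grip the jar firmly. Finally press the green zero button on the console fully down and let it go; leave the other things on the bench where they are.

Things in the scene. Friction and masses are not known exactly. Their poses are not given: they have to be found in the camera images.
- jar_tested: The tested jar, yellow dot (diameter 28) on its cap, standing on the mat in the near part of the bench beside the plain-capped jar; pushed lower than about 35 it slides without tipping. A straight-sided amber glass jar, outside diameter 54, body 52 high with a paper label (red band), on it a white screw cap of diameter 55, 18 high; 70 high in all, about 180 g; origin: centre of its underside, z up
- jar_next: The next jar, plain white cap without a dot, standing on the mat in the near part of the bench. A straight-sided amber glass jar, outside diameter 54, body 52 high with a paper label (red band), on it a white screw cap of diameter 55, 18 high; 70 high in all, about 180 g; origin: centre of its underside, z up
- jar_red: Row jar with a red dot on its cap, on the mat farther from the robot; same jar. Origin: centre of its underside. Its own -y axis points along the row to the blue-dot jar, which stands 190 away, so the middle of the gap lies at (0, -95, 0) in this jar's frame; its -x side faces the robot
- jar_blue: Row jar with a blue dot on its cap, same jar, the other end of the row, 190 centre to centre from the red-dot jar. Origin: centre of its underside
- tester: Cap torque tester, fixed: white housing 270 (x) by 330 (y), deck 75 above the bench; on it an aluminium disc of diameter 170, its top 85 above the bench, and at the +y end a console 130 by 110 whose blue panel slopes. Origin: centre of its underside, x away from the operator, y towards the console
- stage (a point): Centre of the top of the steel sample rest (strip 100 along x, 20 wide, top 21 above the disc, 106 above the bench), midway between the four pegs: the jar's underside centre belongs here. Axes as the tester's; the jaws move along y. A jar over 5 off along x may jam. Open pegs stand at x = +-29, y = +-34 and leave 9 free round the jar; bolt heads reach 37 above this point, jaw bars to 1 below it
- jaw_left (a joint): Clamp travel: how far the left (console side) jaw has come towards the stage's middle (m): 0 fully open, about 0.013 when the pegs grip the 54 jar, stop at 0.015. It is geared to the right jaw and its knob and moves in by the same amount, centring the jar. Starts within 0.003 of open; the knob slides against about 3 N of friction and stays where it is left
- clamp_knob (a point): Centre of the outer end face of the knurled aluminium clamp knob (diameter 29, 22 long, axis along the tester's y), at the -y end of the tester; its axis is 97 above the bench and 22 above the deck. Open, it overhangs the housing's side by 17, and 20 of bare rod shows between it and the end bracket. Push the end face along the tester's +y, with 8 to 20 N, until the jar is gripped
- jaw_right: Right jaw of the clamp: aluminium bar 94 (x) by 18 by 20 high with two yellow pegs of diameter 18 reaching 58 above the disc with their black bolt heads, and the rod and knob fixed to it; the left jaw is its mirror image. With the clamp fully open its origin lies on the disc's axis at the disc's top; it shifts along the tester's +y as the clamp closes
- zero (a joint): Travel of the green zero button (m): 0 up, 0.005 fully down (about 4 N, springs back)
- zero_top (a point): Centre of the top face of the green zero button (diameter 26, in a grey collar of diameter 42) on the near half of the console's sloping panel; the panel, and so the button's axis, leans 0.26 rad from vertical towards the operator (-x of the tester). Pressing straight down works
- dot_roll: Bystander: roll of dot stickers, diameter 60, 16 high, lying flat. Origin: centre of its underside
- marker: Bystander: marker pen lying on the mat, about 137 long, 15 thick. Origin: underside, near its middle
- wash_bottle: Bystander: white wash bottle with red spout, diameter 60, 190 high, at the right of the bench. Origin: centre of its underside
- caliper: Bystander: digital caliper lying on the mat, about 200 long, 12 thick, beyond the row. Origin: underside, near its display
- spare_peg0: Bystander: spare yellow ribbed peg, diameter 26, 48 high, standing beyond the tester. Origin: centre of its underside
- spare_peg1: Bystander: second spare peg, same
Things that resemble listed ones, but are neither listed nor needed, are in the scene too. What is shaped like the jar_next but black is not meant.

How it is judged (in metres and radians):
On the way, in this order (a step that is already met when the one before it is completed fails the run):
1. the yellow-dot jar stands in the gap, in line with the row jars and midway between them (y of jar_tested in the frame of jar_red between -0.103 and -0.087 m and x of jar_tested in the frame of jar_red between -0.008 and 0.008 m and horizontal distance between jar_tested and jar_red below 0.103 m and horizontal distance between jar_tested and jar_blue below 0.103 m and angle between jar_tested's own z axis and vertical below 0.05 rad and height (world z) of jar_tested below 0.004 m and linear speed of jar_tested below 0.02 m/s), for 0.2 s.
2. the plain-capped jar stands on the sample rest between the open pegs, let go (horizontal distance between jar_next and stage below 0.014 m and z of jar_next in the frame of stage between -0.003 and 0.003 m and angle between jar_next's own z axis and vertical below 0.08 rad and value of joint jaw_left below 0.006 m and contact force between the fingers and jar_next below 0.05 N), for 0.2 s.
3. the clamp has been pushed in and the jaws grip the jar (horizontal distance between jar_next and stage below 0.004 m and z of jar_next in the frame of stage between -0.003 and 0.003 m and angle between jar_next's own z axis and vertical below 0.05 rad and value of joint jaw_left between 0.012 and 0.0142 m and contact force between jaw_right and jar_next above 3 N), for 0.1 s.
4. the zero button is pressed fully down with the jar clamped (horizontal distance between jar_next and stage below 0.004 m and z of jar_next in the frame of stage between -0.003 and 0.003 m and angle between jar_next's own z axis and vertical below 0.05 rad and value of joint jaw_left between 0.012 and 0.0142 m and value of joint zero above 0.004 m), for 0.05 s.
At the end, for the whole second after the job is handed in: Yellow-dot jar in the gap, within 8 mm of the row line and of midway; red and blue jars moved under 8 mm. Plain jar upright on the rest within 4 mm of the stage axis, clamp closed on it (travel 12.0 to 14.2 mm). Zero button pressed and up again; all at rest (all of step 1 and horizontal distance between jar_next and stage below 0.004 m and z of jar_next in the frame of stage between -0.003 and 0.003 m and angle between jar_next's own z axis and vertical below 0.05 rad and value of joint jaw_left between 0.012 and 0.0142 m and linear speed of jar_next below 0.02 m/s and value of joint zero below 0.0015 m and distance of each of jar_red, jar_blue from where it was at the start of the episode below 0.008 m); the robot touches nothing.
It fails at once if the tested jar is lifted more than 8 mm or tipped over (0.4 rad) (height (world z) of jar_tested above 0.008 m or angle between jar_tested's own z axis and vertical above 0.4 rad).
It fails at once if a row jar is shifted by 8 mm or more (distance of any of jar_red, jar_blue from where it was at the start of the episode above 0.008 m).
It fails at once if the plain-capped jar is dropped: let go more than 10 mm above the sample rest (horizontal distance between jar_next and stage below 0.03 m and z of jar_next in the frame of stage above 0.01 m and contact force between the fingers and jar_next below 0.02 N).
It fails at once if another thing on the bench is knocked away by more than 25 mm (distance of any of dot_roll, marker, wash_bottle, caliper, spare_peg0, spare_peg1 from where it was at the start of the episode above 0.025 m).
It also fails if it takes over 64 s, if anything falls off the work surface, if the arm or the gripper's body presses on something with over 40 N, if the wrist force passes 120 N, or if a joint passes its speed limit or range.

## Robot

A 7-joint arm with a two-finger parallel gripper is mounted at the origin on the work surface. World frame = base frame: x ahead of the robot, y to its left, z up, the work surface at z = 0. Lengths are in mm, angles in rad, forces in N, time in s.
With the tool pointing down it reaches from about 400 to 925 mm from the base axis. Payload 5.6 kg.
Tool frame: the origin (TCP) lies on the centre line of the jaws, within the pads' length; the fingertips stand 19 mm ahead of it and the grasp point (between the pads) is the TCP (arm.tip_extent is the distance from the TCP to the fingertips, in mm); z points along the fingers, y is the line along which they close (so a half turn about z gives the same grasp; the last joint's range is limited). The gripper opens to 85 mm and grips with 20 to 120 N. Pads are 22 mm wide; open, the fingers measure 114 mm over their backs; the gripper's body (76 mm by 85 mm) begins 54 mm behind the grasp point. The pads swing forward as they close: fully open they stand 13 mm farther back than shut.
Start: joints at [-1.354, 0.468, -0.012, 1.603, 0.006, 1.071, -0.056], TCP at [167.018, 628.183, 216.99] pointing down, gripper open.
Joint ranges: [-2.53, 2.53], [-0.31, 2.02], [-1.57, 1.55], [0.28, 2.44], [-1.29, 4.43], [0.15, 1.84], [-2.92, 2.92]. Speed limits (rad/s): [2.57, 2.57, 3.14, 3.14, 3.14, 3.14, 3.14].

## Interface

Orientations are given as a unit quaternion [w, x, y, z].
In Python, from bench import arm, eyes gives the robot as it stands. The module is installed in compiled form; this text tells all that it offers.
- The arm moves only by the tool drive_tool, never from a script. Its argument "motion" is a list of rows, each a list of 7 numbers: the finger opening in m, from 0 to 0.0854, then the shift along the tool's x, y, z in m, then the turn, a rotation vector about the tool's x, y, z in rad. In form: [[hand, x, y, z, wx, wy, wz], ...]. A call has 1 to 20 rows; each row is the pose to reach, as a shift and turn from the pose commanded when the call began, along the tool's axes at that moment; what a row does not reach only later rows make up. A row lasts 1/8 s, in which the tool goes at most 62.5 mm and 10.7 degrees, less where a joint would pass 70% of its speed; a pose out of reach is approached as far as the arm can. A call with a gripper value outside its range is refused whole. The fingers move at their own pace and stop on an object; "squeeze" is the grip in N (left out, the last holds). Time passes only in rows, so rows that repeat a pose let the fingers close. It gives the time, the measured TCP pose, the force, the opening and the grip force at its end, in the units of the state.
- arm.get_state(): the state, without advancing time (a new reading comes with each control period).
- eyes.snapshot(name): name is "scene" or "top"; returns (picture, depth): 420x560x3 uint8, red, green, blue; 420x560 float32, mm along the optical axis (not along the pixel's ray), 0 where there is no reading.
- eyes.camera_params(name): a dict with "K" (3x3 intrinsics, pixels), "rvec" (rotation vector, rad) and "tvec" (3), from world to camera coordinates, as OpenCV has them. Camera axes: x right, y down, z forward; pixel columns grow to the right and rows downward; lengths in mm; the calibration is good to about 2 mm. A picture is of the moment at which its call begins. camera_params takes no time and is no camera call.
- arm.hand_in(): hands the job in; it is judged then, once.
The state is a dict: "time": time; "joint_pos": joint angles; "qd": joint speeds; "joint_efforts": joint torques, N m; "position": TCP position; "ee_rot": TCP orientation; "contact_force": force on the tool from outside, world axes, zero at the start; "moment": the same for the moment, N m; "finger_gap": finger opening in mm; "finger_force": force on a finger pad.
Only numpy, scipy, OpenCV 4.12 (cv2) and the standard library are available. Lean on these libraries where they do the work, as an engineer would, in place of code of your own. Each camera call takes 0.05 s, during which the arm holds its last target. There are 200 camera calls.

## Working session

There is one attempt and no reset: what is moved stays moved. The work goes in short steps, Python scripts to look and compute and a tool call to move; the robot and the scene stay as the last step left them, time stands still between calls to the robot, and variables do not carry over. Pictures are saved under pics/ and viewed, at most 10 in all, crops included, and the job is handed in when it is done.

Besides the shell and the picture viewer there is one more tool, called after "Call:" as a command line: name --pt "numbers of a row" for each row, then --argument value for the rest. drive_tool: Moves the arm, as the interface text tells. Its arguments: {"type":"object","properties":{"motion":{"type":"array"},"squeeze":{"type":"number"}},"required":["motion"]}

```bash
mkdir -p pics; cat > h.py <<'E'
import numpy as np, cv2
from bench import arm, eyes
def cam(n):
    p=eyes.camera_params(n); R=cv2.Rodrigues(np.array(p["rvec"],float))[0]
    return np.array(p["K"],float),R,np.array(p["tvec"],float).ravel()
def ray(n,uv,z):
    K,R,t=cam(n); d=R.T@np.linalg.inv(K)@np.array([uv[0],uv[1],1.]); c=-R.T@t
    return c+d*(z-c[2])/d[2]
def cloud(n,dep):
    K,R,t=cam(n); v,u=np.mgrid[:420,:560]
    P=np.stack([(u-K[0,2])/K[0,0]*dep,(v-K[1,2])/K[1,1]*dep,dep],-1)
    return (P-t)@R
def snap(n,f=None):
    a,d=eyes.snapshot(n)
    if f: cv2.imwrite('pics/'+f,a[:,:,::-1])
    np.savez(n+'.npz',a=a,d=d)
    return a,d
E
python3 - <<'E'
from h import *
for n in("scene","top"):
    snap(n,n+"0.png");K,R,t=cam(n);print(n,K.round(1).tolist(),(-R.T@t).round(),R.round(2).tolist())
s=arm.get_state();print(s['position'],s['ee_rot'],s['time'],s['contact_force'])
E
```

```text
scene [[461.7, 0.0, 277.8], [0.0, 461.7, 210.1], [0.0, 0.0, 1.0]] [1418.   33.  686.] [[-0.11, 0.99, -0.02], [0.54, 0.05, -0.84], [-0.84, -0.11, -0.54]]
top [[410.2, 0.0, 274.3], [0.0, 410.2, 208.6], [0.0, 0.0, 1.0]] [ 399.  -70. 1238.] [[-0.01, -1.0, -0.0], [-0.99, 0.01, -0.13], [0.13, 0.0, -0.99]]
[166.87425241 627.65939991 216.12631766] [-3.96613158e-05  1.29535576e-01  9.91574452e-01 -7.99509917e-04] 0.1 [-0.4551975   0.73084872 -0.11343952]
```

View pics/scene0.png

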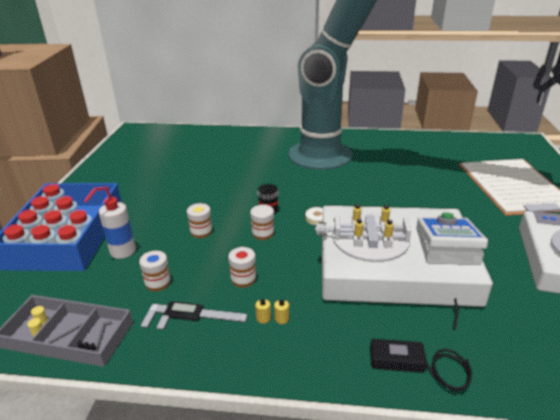

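View pics/top0.png

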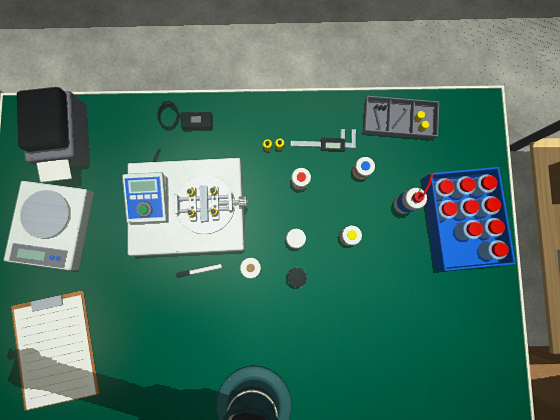

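The top view shows yellow-dot jar at (350,236), plain jar (296,238), red (301,177), blue (365,167), knob end at (243,202), button (144,209). The scene view shows the same things from the far side: yellow (199,213), plain (262,215), red (242,258), blue (155,263), knob (321,229), button (448,219).

```bash
cat >> h.py <<'E'
def tri(ua,ub,a="top",b="scene"):
    Ps=[]
    for n in(a,b):
        K,R,t=cam(n); Ps.append(K@np.c_[R,t])
    X=cv2.triangulatePoints(Ps[0],Ps[1],np.array(ua,float).reshape(2,1),np.array(ub,float).reshape(2,1))
    return (X[:3]/X[3]).ravel()
def blob(m,near,r=14):
    # centroid of the component nearest to a pixel
    n,l,s,c=cv2.connectedComponentsWithStats(m.astype(np.uint8))
    ok=[i for i in range(1,n) if s[i,4]>5]
    i=min(ok,key=lambda i:np.hypot(*(c[i]-near)))
    return c[i],s[i]
def hsv(a): return [x.astype(int) for x in cv2.split(cv2.cvtColor(a,cv2.COLOR_RGB2HSV))]
E
python3 - <<'E'
from h import *
D={n:np.load(n+'.npz') for n in("top","scene")}
def masks(a):
    h,s,v=hsv(a)
    return dict(red=((h<8)|(h>172))&(s>120)&(v>90),blue=(h>98)&(h<125)&(s>120)&(v>80),yellow=(h>18)&(h<34)&(s>90)&(v>120),
      white=(s<60)&(v>150),green=(h>45)&(h<80)&(s>90)&(v>110))
M={n:masks(D[n]['a']) for n in D}
pts=dict(red=((301,177),(242,254)),blue=((365,166),(155,259)),yellow=((351,235),(199,210)))
for k,(p,q) in pts.items():
    a,sa=blob(M['top'][k],p);b,sb=blob(M['scene'][k],q)
    print(k,a.round(1),sa.tolist(),b.round(1),sb.tolist(),'tri',tri(a,b).round(1),'top70',ray('top',a,70).round(1),'sc70',ray('scene',b,70).round(1))
a,sa=blob(M['top']['white'],(296,238));print('plain',a,sa,ray('top',a,70).round(1))
for k,p in dict(red=(301,177),blue=(365,166),yellow=(351,235)).items():
    a,sa=blob(M['top']['white']|M['top'][k],p);print('cap',k,a,sa.tolist(),ray('top',a,68).round(1))
P=cloud('top',D['top']['d']);z=P[...,2]
for nm,p in dict(plain=(296,238),yel=(351,235),red=(301,177),blue=(365,166)).items():
    w=np.zeros(z.shape,bool);w[p[1]-14:p[1]+15,p[0]-14:p[0]+15]=1
    m=w&(z>62)&(z<78); c,_=cv2.minEnclosingCircle(np.argwhere(m)[:,::-1].astype(np.float32).copy());q=P[m]
    print(nm,m.sum(),np.median(q,0).round(1),q.mean(0).round(1),((q.max(0)+q.min(0))/2).round(1),np.ptp(q,axis=0).round(1))
Ps=cloud('scene',D['scene']['d'])
for nm,p in dict(plain=(262,213),yel=(199,210),red=(242,256),blue=(155,261)).items():
    w=np.zeros(z.shape,bool);w[p[1]-14:p[1]+15,p[0]-16:p[0]+17]=1
    m=w&(Ps[...,2]>67)&(Ps[...,2]<76);q=Ps[m];print('S',nm,m.sum(),q.mean(0).round(1),np.ptp(q,axis=0).round(1),np.percentile(Ps[w][:,2],98))
out=[]
for n,x0,y0,x1,y1 in(("top",115,150,255,260),("scene",300,195,490,305)):
    c=D[n]['a'][y0:y1,x0:x1,::-1];f=760/c.shape[1]
    cv2.imwrite(f'pics/{n}_t.png',cv2.resize(c,None,fx=f,fy=f,interpolation=cv2.INTER_CUBIC)[:600]); print(n,f)
a,_=blob(M['top']['green'],(144,209));b,_=blob(M['scene']['green'],(448,218));print('green',a,b,tri(a,b))
E
```

```text
red [300.9 176.5] [297, 172, 9, 10, 65] [241.3 254.5] [236, 252, 11, 6, 50] tri [ 645.7 -147.3   69.1] top70 [ 645.6 -147.3   70. ] sc70 [ 646.8 -147.    70. ]
blue [365.  165.3] [361, 161, 9, 9, 63] [152.6 258. ] [148, 256, 10, 5, 43] tri [ 676.4 -334.9   70. ] top70 [ 676.3 -334.6   70. ] sc70 [ 676.4 -335.1   70. ]
yellow [351.8 234.6] [347, 230, 10, 10, 78] [197.9 209.1] [194, 207, 9, 5, 34] tri [ 475.2 -288.7   69.4] top70 [ 475.1 -288.4   70. ] sc70 [ 476.1 -288.4   70. ]
plain [295.71088435 237.84013605] [286 229  20  19 294] [ 468.  -128.6   70. ]
cap red [300.90839695 176.5610687 ] [292, 168, 19, 18, 262] [ 645.9 -147.4   68. ]
cap blue [364.95402299 165.53256705] [356, 157, 19, 18, 261] [ 676.1 -334.8   68. ]
cap yellow [351.7137931  234.74827586] [342, 225, 20, 20, 290] [ 474.8 -288.5   68. ]
plain 292 [ 467.7 -129.4   69.4] [ 468.2 -129.3   69.4] [ 469.2 -129.5   69.2] [54.4 51.7 12.2]
yel 293 [ 474.3 -288.6   69.9] [ 475.  -288.4   69.8] [ 475.4 -288.7   69. ] [54.3 53.6 13.8]
red 283 [ 644.8 -147.5   69.4] [ 645.2 -147.6   69.4] [ 645.  -147.6   69. ] [54.2 52.6 13.9]
blue 283 [ 674.6 -334.5   69.5] [ 675.1 -334.7   69.5] [ 675.6 -334.9   68.7] [53.8 53.  13.1]
S plain 221 [ 474.2 -128.5   69.7] [58.9 53.3  5.4] 71.40005342112357
S yel 218 [ 480.6 -287.9   69.9] [56.1 54.4  6.3] 71.65669747287386
S red 329 [ 651.1 -146.8   69.9] [53.  53.9  6.4] 71.99696091585251
S blue 336 [ 681.8 -333.9   69.9] [56.1 55.   6. ] 72.12180129553394
top 5.428571428571429
scene 4.0
green [142.39393939 208.84848485] [447.26829268 215.6097561 ] [549.00346997 290.69809849 130.87519092]
```

View pics/top_t.png

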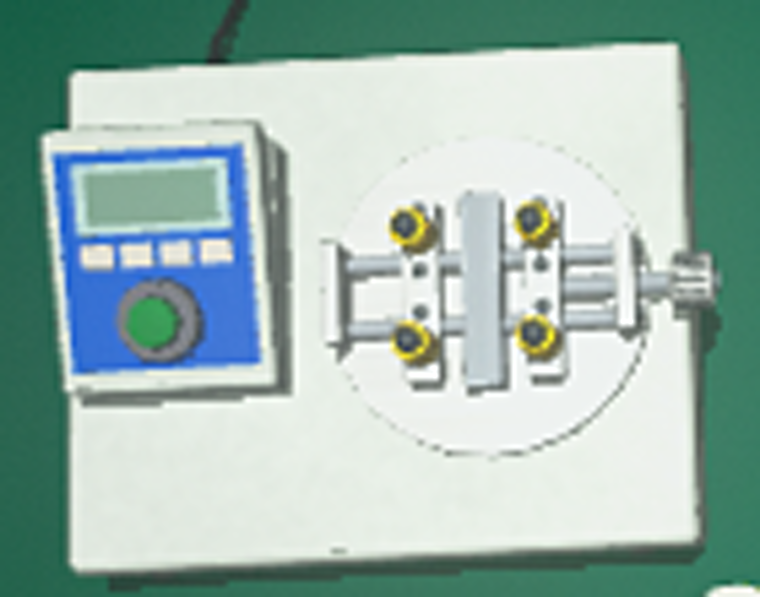

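View pics/scene_t.png

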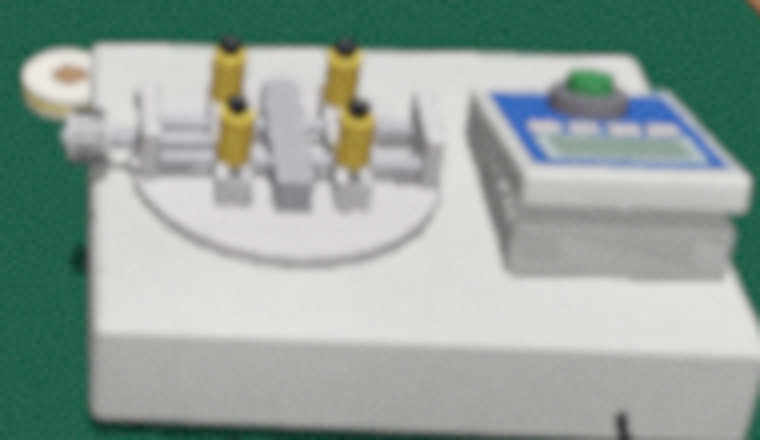

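The crops show the four bolt heads: top crop (408,225),(533,222),(410,342),(537,337); scene crop (231,46),(345,47),(238,103),(358,105). The knob end is at (717,283) in the top crop, and the clamp looks open.

```bash
cat >> h.py <<'E'
from scipy.spatial.transform import Rotation as Rn
def rows(wps,g):
    """wps: (x,y,z,heading of tool y or None,nrows); prints rows from measured pose"""
    s=arm.get_state();q=np.array(s['ee_rot']);p=np.array(s['position']);R=Rn.from_quat(q,scalar_first=True).as_matrix()
    h0=np.arctan2(R[1,1],R[0,1]);c=p.copy();h=h0
    print('at',p.round(1),'head',round(h0,3),'t',round(s['time'],2),'gap',round(s['finger_gap'],1),'tilt',np.degrees(np.arccos(-R[2,2])).round(2))
    for x,y,z,hd,n in wps:
        e=np.array([x,y,z],float);he=h if hd is None else hd
        for k in range(1,n+1):
            f=k/n;hh=h+(he-h)*f
            Rt=np.array([[np.sin(hh),np.cos(hh),0],[-np.cos(hh),np.sin(hh),0],[0,0,-1]])
            Rt[:,0]=np.cross(Rt[:,1],Rt[:,2])
            w=Rn.from_matrix(R.T@Rt).as_rotvec();d=R.T@(c+(e-c)*f-p)/1000
            print([g]+d.round(4).tolist()+w.round(3).tolist(),end=',')
        c=e;h=he
    print()
E
python3 - <<'E'
from h import *
T=np.array([(408,225),(533,222),(410,342),(537,337)],float);S=np.array([(238,103+2),(358,105+2),(231,46),(345,47)],float)
S=np.array([(358,105),(238,103),(345,47),(231,46)],float)
T=(T+.5)/5.42857-.5+[115,150];S=(S+.5)/4-.5+[300,195]
B=np.array([tri(a,b) for a,b in zip(T,S)]);print(B.round(1))
B2=np.array([ray('top',a,143) for a in T]);print(B2.round(1))
B3=np.array([ray('scene',a,143) for a in S]);print(B3.round(1))
for b in(B,B2,B3):
    yv=(b[0]-b[1]+b[2]-b[3])/2;xv=(b[0]-b[2]+b[1]-b[3])/2
    print('ctr',b.mean(0).round(1),'ylen',np.hypot(*yv[:2]).round(1),'yhead',np.arctan2(yv[1],yv[0]).round(3),'xlen',np.hypot(*xv[:2]).round(1),'xhead',np.arctan2(xv[1],xv[0]).round(3))
for px in((717,283),(690,283)): print('knob',ray('top',(np.array(px)+.5)/5.42857-.5+[115,150],97).round(1))
print('knobS',ray('scene',(np.array((62,138))+.5)/4-.5+[300,195],97).round(1))
# deck edges for yaw: depth mask
d=np.load('top.npz');P=cloud('top',d['d']);m=((P[...,2]>68)&(P[...,2]<82)).astype(np.uint8);m[:,:110]=0;m[:,260:]=0
cs=max(cv2.findContours(m,0,2)[0],key=cv2.contourArea);q=cv2.boxPoints(cv2.minAreaRect(cs));W=np.array([ray('top',u,75) for u in q]);print(W.round(1),W.mean(0))
m2=((P[...,2]>83)&(P[...,2]<88));m2[:,:110]=0;m2[:,260:]=0;print('disc',P[m2].mean(0))
rows([(400,350,220,.9,8),(490,0,210,.4,7),(475,-288.5,190,.162,5)],.085)
E
```

```text
[[594.8 161.5 140.3]
 [595.8  99.3 138.6]
 [536.  159.7 139.2]
 [537.7  97.3 137.6]]
[[594.3 159.6 143. ]
 [594.9  97.2 143. ]
 [535.4 157.8 143. ]
 [537.1  94.8 143. ]]
[[598.6 161.9 143. ]
 [602.1  99.9 143. ]
 [541.8 159.8 143. ]
 [546.   97.9 143. ]]
ctr [566.1 129.5 138.9] ylen 62.3 yhead 1.593 xlen 58.5 xhead 0.032
ctr [565.4 127.3 143. ] ylen 62.7 yhead 1.589 xlen 58.4 xhead 0.036
ctr [572.2 129.9 143. ] ylen 62.0 yhead 1.633 xlen 56.5 xhead 0.036
knob [569.8   8.6  97. ]
knob [570.   22.6  97. ]
knobS [576.4   7.8  97. ]
[[692.4 367.5  75. ]
 [704.5  29.2  75. ]
 [436.1  17.   75. ]
 [424.6 345.4  75. ]] [564.40072987 189.77246276  75.        ]
disc [561.78228473 129.7497346   85.10737449]
at [166.9 627.7 216.1] head 1.311 t 0.1 gap 84.8 tilt 0.09
[0.085, -0.0371, -0.0261, -0.0004, -0.002, 0.0, 0.051],[0.085, -0.0742, -0.0521, -0.0009, -0.002, 0.0, 0.103],[0.085, -0.1112, -0.0782, -0.0013, -0.002, 0.0, 0.154],[0.085, -0.1483, -0.1042, -0.0018, -0.002, 0.0, 0.205],[0.085, -0.1854, -0.1303, -0.0022, -0.002, 0.0, 0.257],[0.085, -0.2225, -0.1563, -0.0026, -0.002, 0.0, 0.308],[0.085, -0.2596, -0.1824, -0.0031, -0.002, 0.0, 0.36],[0.085, -0.2966, -0.2085, -0.0035, -0.002, 0.0, 0.411],[0.085, -0.3219, -0.2535, -0.002, -0.002, 0.001, 0.482],[0.085, -0.3472, -0.2985, -0.0005, -0.002, 0.001, 0.554],[0.085, -0.3724, -0.3435, 0.001, -0.002, 0.001, 0.625],[0.085, -0.3977, -0.3885, 0.0025, -0.001, 0.001, 0.697],[0.085, -0.423, -0.4335, 0.004, -0.001, 0.001, 0.768],[0.085, -0.4482, -0.4786, 0.0055, -0.001, 0.001, 0.84],[0.085, -0.4735, -0.5236, 0.007, -0.001, 0.001, 0.911],[0.085, -0.4854, -0.5801, 0.0111, -0.001, 0.001, 0.959],[0.085, -0.4974, -0.6366, 0.0152, -0.001, 0.001, 1.006],[0.085, -0.5093, -0.6932, 0.0193, -0.001, 0.001, 1.054],[0.085, -0.5212, -0.7497, 0.0234, -0.001, 0.001, 1.101],[0.085, -0.5331, -0.8062, 0.0275, -0.001, 0.001, 1.149],
```

Call:
drive_tool --pt "0.085 -0.037 -0.026 0 0 0 0.05" --pt "0.085 -0.074 -0.052 0 0 0 0.1" --pt "0.085 -0.111 -0.078 0 0 0 0.15" --pt "0.085 -0.148 -0.104 0 0 0 0.2" --pt "0.085 -0.185 -0.13 0 0 0 0.25" --pt "0.085 -0.222 -0.156 0 0 0 0.3" --pt "0.085 -0.26 -0.182 0 0 0 0.36" --pt "0.085 -0.297 -0.208 0 0 0 0.41" --pt "0.085 -0.322 -0.253 0 0 0 0.48" --pt "0.085 -0.347 -0.298 0 0 0 0.55" --pt "0.085 -0.372 -0.343 0 0 0 0.62" --pt "0.085 -0.398 -0.388 0 0 0 0.7" --pt "0.085 -0.423 -0.433 0 0 0 0.77" --pt "0.085 -0.448 -0.479 0 0 0 0.84" --pt "0.085 -0.473 -0.524 0.007 0 0 0.91" --pt "0.085 -0.485 -0.58 0.011 0 0 0.96" --pt "0.085 -0.497 -0.637 0.015 0 0 1.01" --pt "0.085 -0.509 -0.693 0.019 0 0 1.05" --pt "0.085 -0.521 -0.75 0.023 0 0 1.1" --pt "0.085 -0.533 -0.806 0.027 0 0 1.149" --squeeze 20

```text
time: 2.6
position: [474.7, -289.3, 189.7]
ee_rot: [-0.0, 0.648, 0.762, 0.0]
contact_force: [0.3, -0.5, 1.0]
finger_gap: 84.8
finger_force: 0.0
```

```bash
python3 -c "
from h import *
rows([(475,-288.5,120,.162,2),(475,-288.5,30,.162,5)],.085)"
```

```text
at [ 474.7 -289.3  189.7] head 0.161 t 2.6 gap 84.8 tilt 0.02
[0.085, 0.0003, 0.0002, 0.0348, 0.0, -0.0, -0.001],[0.085, 0.0007, 0.0004, 0.0697, 0.0, -0.0, -0.001],[0.085, 0.0007, 0.0004, 0.0877, 0.0, -0.0, -0.001],[0.085, 0.0007, 0.0004, 0.1057, 0.0, -0.0, -0.001],[0.085, 0.0007, 0.0004, 0.1237, 0.0, -0.0, -0.001],[0.085, 0.0007, 0.0004, 0.1417, 0.0, -0.0, -0.001],[0.085, 0.0007, 0.0004, 0.1597, 0.0, -0.0, -0.001],
```

Call:
drive_tool --pt "0.085 0 0 0.04 0 0 0" --pt "0.085 0 0 0.08 0 0 0" --pt "0.085 0 0 0.11 0 0 0" --pt "0.085 0 0 0.135 0 0 0" --pt "0.085 0 0 0.15 0 0 0" --pt "0.085 0.001 0 0.159 0 0 0" --pt "0.065 0.001 0 0.159 0 0 0" --pt "0.058 0.001 0 0.159 0 0 0" --pt "0.055 0.001 0 0.159 0 0 0" --pt "0.052 0.001 0 0.159 0 0 0" --pt "0.048 0.001 0 0.159 0 0 0" --pt "0.045 0.001 0 0.159 0 0 0" --squeeze 20

```text
time: 4.1
position: [475.9, -287.0, 32.0]
ee_rot: [0.001, 0.648, 0.762, 0.0]
contact_force: [0.6, 1.2, 6.3]
finger_gap: 54.4
finger_force: 20.8
```

```bash
python3 -c "
from h import *
p=arm.get_state()['position']
rows([(661,-241.1,p[2],.162,12)],.045)"
```

```text
at [ 475.9 -287.    32. ] head 0.162 t 4.1 gap 54.4 tilt 0.13
[0.045, 0.0013, 0.0158, 0.0, 0.002, 0.001, 0.0],[0.045, 0.0026, 0.0317, 0.0001, 0.002, 0.001, 0.0],[0.045, 0.0039, 0.0475, 0.0001, 0.002, 0.001, 0.0],[0.045, 0.0051, 0.0634, 0.0001, 0.002, 0.001, 0.0],[0.045, 0.0064, 0.0792, 0.0002, 0.002, 0.001, 0.0],[0.045, 0.0077, 0.095, 0.0002, 0.002, 0.001, 0.0],[0.045, 0.009, 0.1109, 0.0002, 0.002, 0.001, 0.0],[0.045, 0.0103, 0.1267, 0.0003, 0.002, 0.001, 0.0],[0.045, 0.0116, 0.1426, 0.0003, 0.002, 0.001, 0.0],[0.045, 0.0129, 0.1584, 0.0003, 0.002, 0.001, 0.0],[0.045, 0.0142, 0.1743, 0.0003, 0.002, 0.001, 0.0],[0.045, 0.0154, 0.1901, 0.0004, 0.002, 0.001, 0.0],
```

Call:
drive_tool --pt "0.045 0.001 0.01 0 0 0 0" --pt "0.045 0.002 0.025 0 0 0 0" --pt "0.045 0.003 0.042 0 0 0 0" --pt "0.045 0.005 0.06 0 0 0 0" --pt "0.045 0.006 0.078 0 0 0 0" --pt "0.045 0.008 0.096 0 0 0 0" --pt "0.045 0.009 0.114 0 0 0 0" --pt "0.045 0.011 0.132 0 0 0 0" --pt "0.045 0.012 0.15 0 0 0 0" --pt "0.045 0.014 0.168 0 0 0 0" --pt "0.045 0.015 0.182 0 0 0 0" --pt "0.045 0.016 0.19 0 0 0 0" --pt "0.045 0.016 0.19 0 0 0 0"

```text
time: 5.72
position: [660.0, -241.6, 32.0]
ee_rot: [0.001, 0.648, 0.762, -0.0]
contact_force: [-1.2, -0.5, 6.6]
finger_gap: 54.4
finger_force: 20.8
```

```bash
python3 -c "
from h import *
s=arm.get_state();print(s['position'],s['contact_force'])
for n in ('top','scene'):
  a,d=snap(n,n+'1.png')
  h,sa,v=hsv(a)
  m=(h>18)&(h<34)&(sa>90)&(v>120)
  K,R,t=cam(n)
  q=K@(R@np.array([661,-241,70])+t);q=q[:2]/q[2];b,st=blob(m,q);print(n,q,b,st,ray(n,b,70))
"
```

```text
[ 659.97706091 -241.61650379   32.04580834] [-1.17081249 -0.46583373  6.63277266]
top [333.04914561 170.88975877] [279.27659574 142.61702128] [275 138   9  10  47] [747.88347218 -85.98900776  70.        ]
scene [197.15874153 256.08186856] [201.1 254.7] [200 253   3   5  10] [ 655.5287387  -233.72437007   70.        ]
```

View pics/scene1.png

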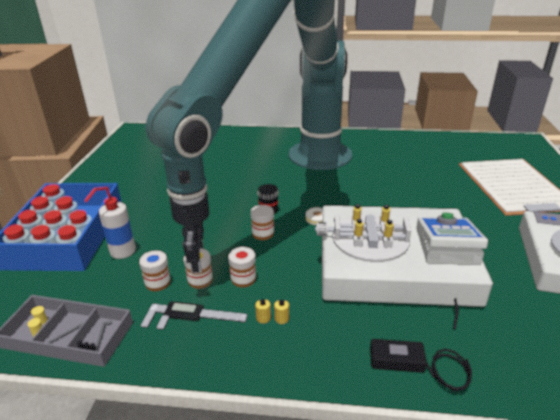

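The scene view shows the yellow-dot jar held at (198,268), between the blue (155,268) and red (242,265) jars, all upright. I'll release it and rise toward the plain jar.

Call:
drive_tool --pt "0.057 0 0 0 0 0 0" --pt "0.065 0 0 0 0 0 0" --pt "0.085 0 0 0 0 0 0" --pt "0.085 0 0 0 0 0 0" --pt "0.085 0 0 -0.02 0 0 0" --pt "0.085 0 0 -0.06 0 0 0" --pt "0.085 0 0 -0.11 0 0 0" --pt "0.085 0 0 -0.14 0 0 0" --pt "0.085 0 0 -0.15 0 0 0"

```text
time: 6.95
position: [661.0, -241.0, 184.8]
ee_rot: [0.002, 0.648, 0.762, 0.001]
contact_force: [-0.2, -0.9, -0.0]
finger_gap: 85.2
finger_force: 0.0
```

```bash
python3 -c "
from h import *
rows([(468.3,-128.8,170,.036,5)],.085)"
```

```text
at [ 661.  -241.   184.8] head 0.162 t 6.95 gap 85.2 tilt 0.29
[0.085, 0.0284, -0.0344, 0.0027, 0.005, 0.002, 0.025],[0.085, 0.0567, -0.0689, 0.0055, 0.005, 0.002, 0.05],[0.085, 0.0851, -0.1033, 0.0082, 0.005, 0.002, 0.075],[0.085, 0.1135, -0.1377, 0.0109, 0.005, 0.002, 0.101],[0.085, 0.1418, -0.1721, 0.0137, 0.005, 0.002, 0.126],
```

Call:
drive_tool --pt "0.085 0.028 -0.034 0.003 0.004 0.002 0.025" --pt "0.085 0.057 -0.069 0.006 0.004 0.002 0.05" --pt "0.085 0.085 -0.103 0.008 0.004 0.002 0.075" --pt "0.085 0.113 -0.138 0.011 0.004 0.002 0.1" --pt "0.085 0.142 -0.172 0.014 0.004 0.002 0.126" --pt "0.085 0.142 -0.172 0.014 0.004 0.002 0.126"

```text
time: 7.7
position: [463.9, -125.7, 166.1]
ee_rot: [-0.004, 0.694, 0.72, -0.001]
contact_force: [0.3, 0.3, -0.4]
finger_gap: 85.0
finger_force: 0.0
```

```bash
python3 -c "
from h import *
rows([(468.3,-128.8,45,.036,5)],.085)
r={}
for c,near in dict(red=(646,-147,70),blue=(676,-335,70),yellow=(661,-241,70)).items():
  for n in ('top','scene'):
    a,d=snap(n) if (n not in r) else r[n]; r[n]=(a,d)
    h,sa,v=hsv(a)
    m=dict(red=((h<8)|(h>172))&(sa>120)&(v>90),blue=(h>98)&(h<125)&(sa>120)&(v>80),yellow=(h>18)&(h<34)&(sa>90)&(v>120))[c]
    K,R,t=cam(n)
    q=K@(R@np.array(near)+t);q=q[:2]/q[2];b,st=blob(m,q);print(c,n,st[4],ray(n,b,70).round(1))
"
```

```text
at [ 463.9 -125.7  166.1] head 0.037 t 7.7 gap 85.0 tilt 0.51
[0.085, -0.0008, 0.001, 0.0242, -0.007, -0.005, 0.0],[0.085, -0.0015, 0.0021, 0.0484, -0.007, -0.005, 0.001],[0.085, -0.0023, 0.0031, 0.0726, -0.007, -0.005, 0.001],[0.085, -0.003, 0.0042, 0.0968, -0.007, -0.005, 0.001],[0.085, -0.0038, 0.0052, 0.121, -0.007, -0.005, 0.001],
red top 64 [ 645.8 -147.3   70. ]
red scene 50 [ 646.8 -147.    70. ]
blue top 63 [ 676.3 -334.6   70. ]
blue scene 44 [ 676.6 -335.1   70. ]
yellow top 71 [ 658.7 -243.4   70. ]
yellow scene 60 [ 659.9 -243.6   70. ]
```

Call:
drive_tool --pt "0.085 0 0 0.025 0 0 0" --pt "0.085 0 0 0.05 0 0 0" --pt "0.085 0 0 0.07 0 0 0" --pt "0.085 0 0 0.07 0 0 0" --pt "0.085 0 0 0.07 0 0 0"

```text
time: 8.43
position: [467.8, -128.6, 97.5]
ee_rot: [-0.001, 0.694, 0.72, -0.001]
contact_force: [-0.2, -1.2, 0.6]
finger_gap: 85.3
finger_force: 0.0
```

```bash
python3 -c "
from h import *
rows([(468.3,-128.8,45,.036,3)],.085)"
```

```text
at [ 467.8 -128.6   97.5] head 0.035 t 8.43 gap 85.3 tilt 0.19
[0.085, -0.0001, 0.0002, 0.0175, -0.003, -0.001, -0.0],[0.085, -0.0002, 0.0005, 0.035, -0.003, -0.001, -0.0],[0.085, -0.0003, 0.0007, 0.0525, -0.003, -0.001, -0.001],
```

Call:
drive_tool --pt "0.085 0 0 0.02 0 0 0" --pt "0.085 0 0 0.04 0 0 0" --pt "0.085 0 0 0.052 0 0 0" --pt "0.065 0 0 0.052 0 0 0" --pt "0.058 0 0 0.052 0 0 0" --pt "0.053 0 0 0.052 0 0 0" --pt "0.048 0 0 0.052 0 0 0" --pt "0.042 0 0 0.052 0 0 0" --pt "0.04 0 0 0.052 0 0 0" --pt "0.04 0 0 0.052 0 0 0" --squeeze 40

```text
time: 9.68
position: [467.8, -128.0, 46.2]
ee_rot: [-0.001, 0.694, 0.72, 0.0]
contact_force: [-0.3, -0.4, 7.4]
finger_gap: 52.7
finger_force: 40.4
```

```bash
python3 -c "
from h import *
z=arm.get_state()['position'][2]
rows([(468,-128.6,z+60,.036,4),(500,-60,z+145,.036,4),(566,128.5,z+150,.036,7)],.04)"
```

```text
at [ 467.8 -128.    46.2] head 0.036 t 9.68 gap 52.7 tilt 0.12
[0.04, -0.0001, 0.0, -0.015, -0.001, -0.002, -0.0],[0.04, -0.0003, 0.0, -0.03, -0.001, -0.002, 0.0],[0.04, -0.0004, 0.0, -0.045, -0.001, -0.002, 0.0],[0.04, -0.0005, 0.0, -0.06, -0.001, -0.002, 0.0],[0.04, 0.0163, 0.0086, -0.0812, -0.001, -0.002, 0.0],[0.04, 0.0332, 0.0172, -0.1025, -0.001, -0.002, 0.0],[0.04, 0.0501, 0.0258, -0.1237, -0.001, -0.002, 0.0],[0.04, 0.067, 0.0344, -0.1449, -0.001, -0.002, 0.0],[0.04, 0.0936, 0.0448, -0.1456, -0.001, -0.002, 0.0],[0.04, 0.1201, 0.0551, -0.1463, -0.001, -0.002, 0.0],[0.04, 0.1467, 0.0655, -0.147, -0.001, -0.002, 0.0],[0.04, 0.1733, 0.0759, -0.1477, -0.001, -0.002, 0.0],[0.04, 0.1999, 0.0863, -0.1484, -0.001, -0.002, 0.0],[0.04, 0.2264, 0.0967, -0.1491, -0.001, -0.002, 0.0],[0.04, 0.253, 0.1071, -0.1498, -0.001, -0.002, 0.0],
```

Call:
drive_tool --pt "0.04 0 0 -0.01 0 0 0" --pt "0.04 0 0 -0.03 0 0 0" --pt "0.04 0 0 -0.06 0 0 0" --pt "0.04 0.016 0.008 -0.09 0 0 0" --pt "0.04 0.033 0.017 -0.12 0 0 0" --pt "0.04 0.05 0.026 -0.14 0 0 0" --pt "0.04 0.067 0.034 -0.155 0 0 0" --pt "0.04 0.093 0.045 -0.16 0 0 0" --pt "0.04 0.12 0.055 -0.16 0 0 0" --pt "0.04 0.147 0.065 -0.16 0 0 0" --pt "0.04 0.173 0.076 -0.16 0 0 0" --pt "0.04 0.2 0.086 -0.16 0 0 0" --pt "0.04 0.227 0.097 -0.16 0 0 0" --pt "0.04 0.245 0.104 -0.16 0 0 0" --pt "0.04 0.253 0.107 -0.16 0 0 0" --pt "0.04 0.253 0.107 -0.16 0 0 0" --pt "0.04 0.253 0.107 -0.16 0 0 0"

```text
time: 11.8
position: [564.9, 127.4, 205.0]
ee_rot: [-0.002, 0.695, 0.719, -0.001]
contact_force: [-1.0, -0.3, -1.5]
finger_gap: 52.7
finger_force: 42.4
```

```bash
python3 - <<'E'
from h import *
rows([(566,128.5,156,.036,3)],.04)
r=[]
for n in('scene','top'):
    a,d=snap(n); P=cloud(n,d)
    r.append(a)
    m=(P[...,2]>20)&(np.hypot(P[...,0]-566,P[...,1]-129)<45)&(P[...,2]<260)
    print(n,m.sum())
    if n=='scene':
        z=P[...,2]
        for lo,hi in((164,174),(176,186),(190,200),(205,215)):
            q=P[m&(z>lo)&(z<hi)];print(lo,len(q),q.min(0).round(1),q.max(0).round(1))
        cv2.imwrite('pics/s2.png',cv2.resize(a[120:270,290:490,::-1],None,fx=4,fy=4,interpolation=cv2.INTER_CUBIC))
E
```

```text
at [564.9 127.4 205. ] head 0.034 t 11.8 gap 52.7 tilt 0.26
[0.04, 0.0003, 0.0004, 0.0163, -0.004, -0.001, -0.001],[0.04, 0.0007, 0.0009, 0.0327, -0.004, -0.001, -0.001],[0.04, 0.001, 0.0013, 0.049, -0.004, -0.001, -0.002],
scene 1836
164 103 [573.2 100.6 164.1] [597.4 152.1 173.9]
176 112 [571.3  99.5 176. ] [596.8 151.4 186. ]
190 116 [564.1  99.  190.3] [597.2 151.8 199.8]
205 103 [568.9  99.7 205.3] [597.9 152.  214.9]
top 526
```

View pics/s2.png

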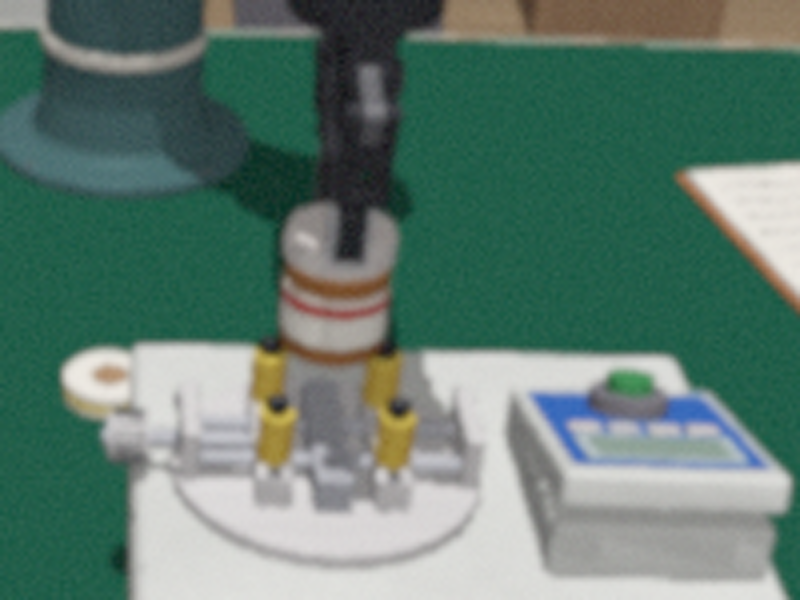

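The scene crop shows the jar held upright above the four pegs, with its body centre near crop column 335 and the peg pairs centred at 325 (robot side) and 337 (near side).

```bash
python3 - <<'E'
from h import *
def rx(n,uv,x):
    K,R,t=cam(n); d=R.T@np.linalg.inv(K)@np.array([uv[0],uv[1],1.]); c=-R.T@t
    return c+d*(x-c[0])/d[0]
f=lambda c:(np.array(c)+.5)/4-.5+[290,120]
for r,c in((232,341),(275,337),(310,335),(350,334)): print('jar body front x=592',rx('scene',f((c,r)),592).round(1))
for r,c in((498,333),(385,321)): print('strip end scene',ray('scene',f((c,r)),106).round(1))
a=np.load('top.npz')['a']
g=lambda c:(np.array(c)+.5)/5.42857-.5+[115,150]
for c in((480,195),(463,195),(500,195),(486,384),(467,384),(505,384)): print('strip top',ray('top',g(c),106).round(1))
for z in(139,143): print(z,np.mean([ray('top',g(c),z) for c in((408,225),(533,222),(410,342),(537,337))],0).round(1))
# jar in top view by silhouette of cap top (white/grey) z~229
P=cloud('top',np.load('top.npz')['d'])
for lo,hi in((222,236),(165,220)):
    m=(P[...,2]>lo)&(P[...,2]<hi)&(np.hypot(P[...,0]-566,P[...,1]-127)<50);q=P[m]
    print(len(q),q.min(0).round(1) if len(q) else 0,q.max(0).round(1) if len(q) else 0)
E
```

```text
jar body front x=592 [592.  123.9 240.3]
jar body front x=592 [592.  124.3 215.6]
jar body front x=592 [592.  125.1 195. ]
jar body front x=592 [592.  126.8 170.9]
strip end scene [633.  129.9 106. ]
strip end scene [526.  129.3 106. ]
strip top [616.1 130.3 106. ]
strip top [616.2 139.1 106. ]
strip top [616. 120. 106.]
strip top [517.9 126.3 106. ]
strip top [518. 136. 106.]
strip top [517.7 116.6 106. ]
139 [566.  128.1 139. ]
143 [565.4 127.3 143. ]
111 [525.8  98.7 222.2] [583.9 118.8 235.6]
65 [538.1  98.2 166.5] [577.7 123.1 219. ]
```

Call:
drive_tool --pt "0.04 0.0023 0.0015 0 -0.004 0 0" --pt "0.04 0.0023 0.0015 0.01 -0.004 0 0" --pt "0.04 0.0023 0.0015 0.02 -0.004 0 0" --pt "0.04 0.0023 0.0015 0.03 -0.004 0 0" --pt "0.04 0.0023 0.0015 0.038 -0.004 0 0" --pt "0.04 0.0023 0.0015 0.044 -0.004 0 0" --pt "0.04 0.0023 0.0015 0.048 -0.004 0 0" --pt "0.04 0.0023 0.0015 0.048 -0.004 0 0" --pt "0.04 0.0023 0.0015 0.048 -0.004 0 0"

```text
time: 13.02
position: [566.6, 131.2, 157.3]
ee_rot: [-0.001, 0.694, 0.72, 0.001]
contact_force: [0.3, 0.5, -0.9]
finger_gap: 52.5
finger_force: 42.4
```

```bash
python3 - <<'E'
from h import *
rows([(566.5,129.7,152.2,.036,1)],.04)
a,d=snap('scene');cv2.imwrite('pics/s3.png',cv2.resize(a[170:260,310:430,::-1],None,fx=6,fy=6,interpolation=cv2.INTER_CUBIC))
E
```

```text
at [566.6 131.2 157.3] head 0.036 t 13.03 gap 52.5 tilt 0.11
[0.04, -0.0015, -0.0002, 0.0051, 0.0, -0.002, -0.0],
```

View pics/s3.png

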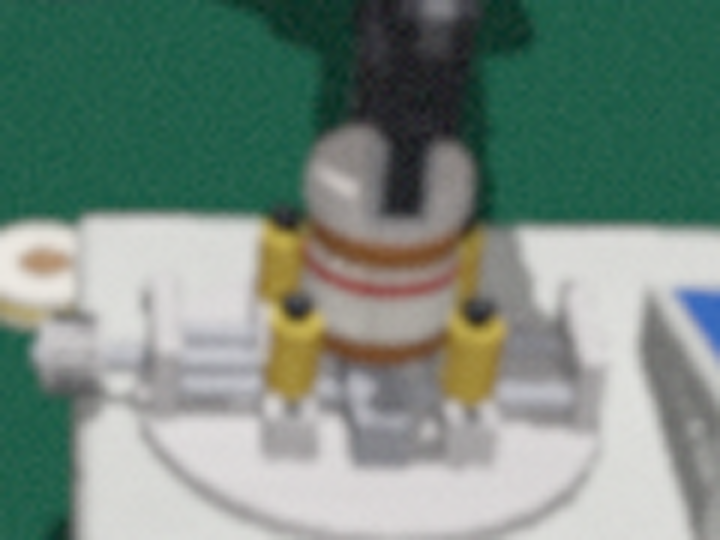

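The crop shows the jar between the pegs: jar base centre at column 387, near-peg midpoint at 387. It is centred, so I'll lower it gently.

Call:
drive_tool --pt "0.04 0 0 0.002 0 0 0" --pt "0.04 0 0 0.003 0 0 0" --pt "0.04 0 0 0.004 0 0 0" --pt "0.04 0 0 0.005 0 0 0" --pt "0.04 0 0 0.005 0 0 0"

```text
time: 13.7
position: [566.5, 131.2, 152.4]
ee_rot: [-0.001, 0.694, 0.72, 0.001]
contact_force: [-0.4, 0.1, 2.9]
finger_gap: 53.1
finger_force: 42.8
```

Call:
drive_tool --pt "0.04 0 0 0.0005 0 0 0" --pt "0.04 0 0 0.0005 0 0 0"

```text
time: 13.95
position: [566.6, 131.3, 152.3]
ee_rot: [-0.001, 0.694, 0.72, 0.001]
contact_force: [-1.5, -0.2, 6.9]
finger_gap: 52.9
finger_force: 43.3
```

Call:
drive_tool --pt "0.056 0 0 0 0 0 0" --pt "0.06 0 0 0 0 0 0" --pt "0.07 0 0 0 0 0 0" --pt "0.084 0 0 0 0 0 0" --pt "0.084 0 0 0 0 0 0" --pt "0.084 0 0 -0.015 0 0 0" --pt "0.084 0 0 -0.04 0 0 0" --pt "0.084 0 0 -0.075 0 0 0" --pt "0.084 0 0 -0.1 0 0 0" --pt "0.084 0 0 -0.1 0 0 0" --pt "0.084 0 0 -0.1 0 0 0"

```text
time: 15.32
position: [565.9, 131.1, 251.2]
ee_rot: [-0.001, 0.694, 0.72, 0.0]
contact_force: [0.1, -0.5, 0.5]
finger_gap: 84.0
finger_force: 0.0
```

```bash
python3 - <<'E'
from h import *
# push line: tool at knob axis; head .036 -> tool x = tester +y
rows([(573,-60,200,.036,6),(573,-60,101,.036,3),(572,-35,101,.036,2)],0.0)
a,d=snap('scene');cv2.imwrite('pics/s4.png',cv2.resize(a[170:260,310:430,::-1],None,fx=6,fy=6,interpolation=cv2.INTER_CUBIC))
E
```

```text
at [565.9 131.1 251.2] head 0.036 t 15.32 gap 84.0 tilt 0.12
[0.0, -0.0319, 0.0, 0.0085, -0.001, -0.002, 0.0],[0.0, -0.0638, 0.0001, 0.0169, -0.001, -0.002, 0.0],[0.0, -0.0956, 0.0001, 0.0254, -0.001, -0.002, 0.0],[0.0, -0.1275, 0.0002, 0.0339, -0.001, -0.002, 0.0],[0.0, -0.1594, 0.0002, 0.0424, -0.001, -0.002, 0.0],[0.0, -0.1913, 0.0002, 0.0508, -0.001, -0.002, 0.0],[0.0, -0.1913, 0.0003, 0.0838, -0.001, -0.002, 0.0],[0.0, -0.1914, 0.0003, 0.1168, -0.001, -0.002, 0.0],[0.0, -0.1915, 0.0003, 0.1498, -0.001, -0.002, 0.0],[0.0, -0.179, 0.0003, 0.1499, -0.001, -0.002, 0.0],[0.0, -0.1665, 0.0002, 0.1499, -0.001, -0.002, 0.0],
```

View pics/s4.png

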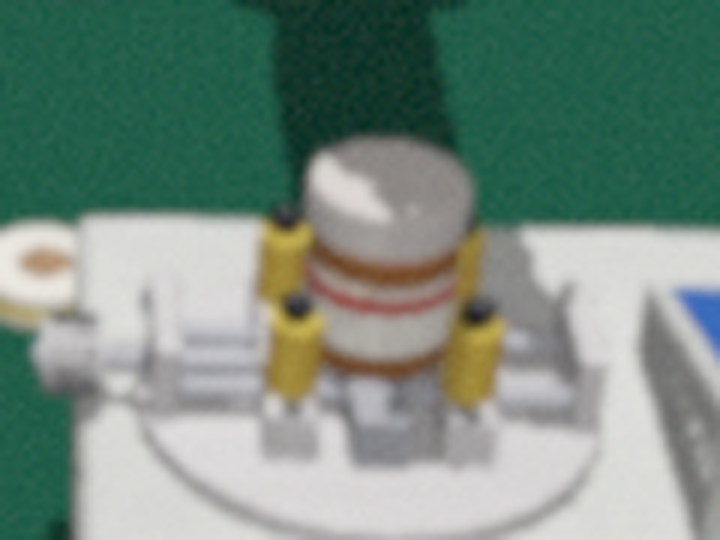

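The crop shows the jar free, upright and seated between the pegs.

Call:
drive_tool --pt "0.0 -0.032 0 0 0 0 0" --pt "0.0 -0.064 0 0.01 0 0 0" --pt "0.0 -0.1 0 0.02 0 0 0" --pt "0.0 -0.14 0 0.03 0 0 0" --pt "0.0 -0.17 0 0.04 0 0 0" --pt "0.0 -0.191 0 0.05 0 0 0" --pt "0.0 -0.191 0 0.085 0 0 0" --pt "0.0 -0.191 0 0.12 0 0 0" --pt "0.0 -0.191 0 0.145 0 0 0" --pt "0.0 -0.18 0 0.15 0 0 0" --pt "0.0 -0.167 0 0.15 0 0 0" --pt "0.0 -0.167 0 0.15 0 0 0" --pt "0.0 -0.167 0 0.15 0 0 0"

```text
time: 17.0
position: [573.0, -35.4, 102.2]
ee_rot: [-0.0, 0.694, 0.72, 0.001]
contact_force: [0.3, 0.4, -0.4]
finger_gap: -0.3
finger_force: 0.0
```

```bash
python3 - <<'E'
from h import *
print(arm.get_state()['contact_force'])
rows([(570.5,-8,101,.036,1)],0.0)
E
```

```text
[ 0.29139233  0.38921112 -0.42136858]
at [573.  -35.4 102.2] head 0.037 t 17.0 gap -0.3 tilt 0.14
[0.0, 0.0275, -0.0015, 0.0012, 0.002, -0.002, 0.001],
```

Call:
drive_tool --pt "0.0 0.012 -0.001 0.001 0 0 0" --pt "0.0 0.022 -0.0015 0.001 0 0 0" --pt "0.0 0.027 -0.0015 0.001 0 0 0" --pt "0.0 0.029 -0.0015 0.001 0 0 0" --pt "0.0 0.031 -0.0015 0.001 0 0 0" --pt "0.0 0.033 -0.0015 0.001 0 0 0" --pt "0.0 0.035 -0.0015 0.001 0 0 0" --pt "0.0 0.035 -0.0015 0.001 0 0 0"

```text
time: 18.0
position: [569.6, -0.6, 100.2]
ee_rot: [-0.001, 0.694, 0.72, 0.001]
contact_force: [0.4, 0.1, 0.3]
finger_gap: 0.1
finger_force: 0.0
```

Call:
drive_tool --pt "0.0 0.0015 0 0 0 0 0" --pt "0.0 0.003 0 0 0 0 0" --pt "0.0 0.0045 0 0 0 0 0" --pt "0.0 0.0045 0 0 0 0 0"

```text
time: 18.5
position: [569.4, 4.0, 100.3]
ee_rot: [-0.001, 0.694, 0.72, 0.001]
contact_force: [-0.5, -0.1, -0.5]
finger_gap: 0.1
finger_force: 0.0
```

Call:
drive_tool --pt "0.0 0.0015 0 0 0 0 0" --pt "0.0 0.003 0 0 0 0 0" --pt "0.0 0.004 0 0 0 0 0" --pt "0.0 0.004 0 0 0 0 0"

```text
time: 19.0
position: [569.3, 7.9, 100.3]
ee_rot: [-0.001, 0.694, 0.72, 0.001]
contact_force: [-0.5, 0.2, -0.5]
finger_gap: -0.1
finger_force: 0.0
```

```bash
python3 - <<'E'
from h import *
a,d=snap('scene');b,_=snap('top')
f=lambda a:cv2.resize(a[...,::-1],None,fx=5,fy=5,interpolation=cv2.INTER_CUBIC)
cv2.imwrite('pics/s5.png',np.hstack([f(a[195:275,300:380]),f(b[165:245,190:270])]))
E
```

```text
(no output)
```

View pics/s5.png

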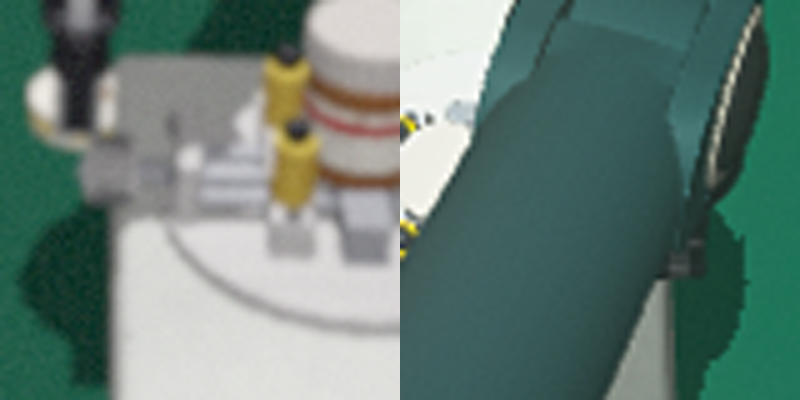

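The scene half shows the finger tip at crop (78,128), apparently above or behind the knob end at (85,175). In the top half the wrist hides the knob. I'll project the expected points to compare.

```bash
python3 - <<'E'
from h import *
def pr(n,X):
    K,R,t=cam(n);q=K@(R@np.array(X,float)+t);return q[:2]/q[2]
o={'scene':(300,195),'top':(190,165)}
for n in o:
    for nm,X in dict(tip=(569.3,7.9,81.3),tcp=(569.3,7.9,100.3),body=(569.3,7.9,154),knobend=(570.5,8.6,97)).items(): print(n,nm,((pr(n,X)-o[n])*5).round())
d=np.load('scene.npz')['d'];P=cloud('scene',d)
for u,v in((300+75//5,195+60//5),(300+75//5,195+100//5),(300+78//5,195+122//5),(300+100//5,195+172//5)): print(u,v,P[v,u].round(1))
w=P[195:225,308:326].reshape(-1,3)
k=(w[:,2]>60)&(w[:,2]<200);
for lo in range(70,200,10):
    q=w[(w[:,2]>=lo)&(w[:,2]<lo+10)&(w[:,0]>500)]
    if len(q):print(lo,len(q),q.min(0).round(),q.max(0).round())
E
```

```text
scene tip [ 76. 190.]
scene tcp [ 77. 155.]
scene body [80. 53.]
scene knobend [ 78. 163.]
top tip [287. 189.]
top tcp [284. 184.]
top body [277. 169.]
top knobend [283. 182.]
315 207 [616.5   7.4 180.2]
315 215 [584.    6.9 139.3]
315 219 [582.9   7.1 128.3]
320 229 [586.6  18.7 105.1]
70 9 [501.  24.  73.] [513.  29.  75.]
100 6 [564.  18. 109.] [573.  27. 110.]
110 29 [567.  -4. 110.] [579.  29. 119.]
120 33 [574.  -4. 121.] [587.  16. 129.]
130 41 [573.  -4. 131.] [587.  17. 140.]
140 37 [575.  -4. 140.] [588.  17. 150.]
150 2 [580.  -7. 150.] [585.   2. 159.]
160 31 [581.  -7. 162.] [607.  19. 170.]
170 15 [585.  -3. 170.] [616.  23. 180.]
180 53 [581.  -9. 180.] [624.  23. 190.]
190 40 [587.  -9. 190.] [632.  22. 199.]
```

Depth puts the visible finger end at z≈117 rather than 81, so the tips passed above the knob. I'll back off, lower, and check by depth.

Call:
drive_tool --pt "0.0 -0.015 0 0 0 0 0" --pt "0.0 -0.03 0 0 0 0 0" --pt "0.0 -0.04 0 0 0 0 0" --pt "0.0 -0.04 0 0 0 0 0"

```text
time: 19.6
position: [570.7, -33.9, 100.3]
ee_rot: [-0.0, 0.695, 0.719, 0.0]
contact_force: [-0.6, -0.6, -0.2]
finger_gap: -0.1
finger_force: 0.0
```

```bash
cat >> h.py <<'E'
def tipz():
    a,d=snap('scene');P=cloud('scene',d);p=np.array(arm.get_state()['position'])
    K,R,t=cam('scene')
    m=(abs(P[...,0]-p[0]-8)<22)&(abs(P[...,1]-p[1])<20)&(P[...,2]>20)&(P[...,2]<p[2]+45)&(d>0)
    q=P[m];v=np.argwhere(m)
    print('tcp',p.round(1))
    for r in sorted(set(v[:,0]))[-12:]:
        w=P[r][m[r]];print(r,len(w),'y',w[:,1].min().round(),w[:,1].max().round(),'x',np.median(w[:,0]).round(),'z',np.median(w[:,2]).round(1),a[r][m[r]].mean(0).round())
E
python3 -c "
from h import *
print(arm.tip_extent); print(arm.get_state()['contact_force']); tipz()"
```

```text
19.0
[-0.57922508 -0.60828318 -0.22899191]
tcp [570.7 -32.8 100.2]
211 2 y -45.0 -28.0 x 578.0 z 143.6 [86. 93. 92.]
212 8 y -45.0 -26.0 x 582.0 z 143.2 [70. 74. 77.]
213 10 y -46.0 -26.0 x 584.0 z 142.5 [66. 69. 71.]
214 10 y -46.0 -26.0 x 585.0 z 140.3 [64. 69. 70.]
215 10 y -45.0 -26.0 x 583.0 z 136.6 [66. 71. 72.]
216 10 y -45.0 -26.0 x 584.0 z 134.5 [64. 68. 70.]
217 10 y -46.0 -26.0 x 584.0 z 131.6 [67. 72. 73.]
218 10 y -45.0 -26.0 x 583.0 z 128.1 [66. 71. 72.]
219 10 y -46.0 -26.0 x 582.0 z 125.2 [70. 75. 76.]
220 10 y -45.0 -26.0 x 584.0 z 123.8 [80. 89. 87.]
221 10 y -46.0 -26.0 x 579.0 z 118.1 [ 84. 101.  96.]
222 7 y -41.0 -28.0 x 578.0 z 115.2 [ 75. 102.  94.]
```

Call:
drive_tool --pt "0.0 0 0 0.01 0 0 0" --pt "0.0 0 0 0.02 0 0 0" --pt "0.0 0 0 0.03 0 0 0" --pt "0.0 0 0 0.032 0 0 0" --pt "0.0 0 0 0.032 0 0 0"

```text
time: 20.27
position: [570.6, -32.2, 67.9]
ee_rot: [-0.001, 0.694, 0.72, 0.0]
contact_force: [0.3, -0.6, 0.9]
finger_gap: -0.3
finger_force: 0.0
```

```bash
python3 -c "
from h import *
tipz()" | tail -6
```

```text
229 10 y -43.0 -23.0 x 584.0 z 100.1 [68. 71. 73.]
230 10 y -43.0 -23.0 x 581.0 z 94.9 [70. 72. 74.]
231 10 y -44.0 -23.0 x 584.0 z 94.3 [72. 74. 75.]
232 10 y -43.0 -23.0 x 585.0 z 92.4 [77. 85. 84.]
233 10 y -43.0 -23.0 x 582.0 z 87.3 [80. 98. 92.]
234 7 y -39.0 -25.0 x 579.0 z 82.6 [ 72. 101.  90.]
```

Call:
drive_tool --pt "0.0 0.012 0 0 0 0 0" --pt "0.0 0.02 0 0 0 0 0" --pt "0.0 0.024 0 0 0 0 0" --pt "0.0 0.026 0 0 0 0 0" --pt "0.0 0.028 0 0 0 0 0" --pt "0.0 0.03 0 0 0 0 0" --pt "0.0 0.032 0 0 0 0 0" --pt "0.0 0.034 0 0 0 0 0" --pt "0.0 0.034 0 0 0 0 0"

```text
time: 21.45
position: [569.5, 1.5, 68.3]
ee_rot: [-0.0, 0.694, 0.72, 0.0]
contact_force: [-0.2, -0.7, -0.2]
finger_gap: -0.3
finger_force: 0.6
```

Call:
drive_tool --pt "0.0 0.001 0 0 0 0 0" --pt "0.0 0.002 0 0 0 0 0" --pt "0.0 0.003 0 0 0 0 0" --pt "0.0 0.003 0 0 0 0 0"

```text
time: 21.95
position: [569.4, 4.9, 68.3]
ee_rot: [-0.001, 0.694, 0.72, 0.001]
contact_force: [-0.5, -2.3, -0.4]
finger_gap: 0.2
finger_force: 1.2
```

Contact with about 3 N of friction; continuing.

Call:
drive_tool --pt "0.0 0.001 0 0 0 0 0" --pt "0.0 0.002 0 0 0 0 0" --pt "0.0 0.003 0 0 0 0 0" --pt "0.0 0.004 0 0 0 0 0" --pt "0.0 0.005 0 0 0 0 0" --pt "0.0 0.005 0 0 0 0 0"

```text
time: 22.7
position: [569.2, 10.2, 68.3]
ee_rot: [-0.001, 0.694, 0.72, 0.001]
contact_force: [-0.7, -1.4, -0.4]
finger_gap: 0.2
finger_force: 1.0
```

Call:
drive_tool --pt "0.0 0.001 0 0 0 0 0" --pt "0.0 0.002 0 0 0 0 0" --pt "0.0 0.002 0 0 0 0 0"

```text
time: 23.08
position: [569.2, 11.2, 68.3]
ee_rot: [-0.0, 0.694, 0.72, 0.0]
contact_force: [0.1, -4.5, -0.2]
finger_gap: -0.1
finger_force: 2.4
```

Call:
drive_tool --pt "0.0 0.0007 0 0 0 0 0" --pt "0.0 0.0014 0 0 0 0 0" --pt "0.0 0.0014 0 0 0 0 0"

```text
time: 23.45
position: [569.2, 11.2, 68.3]
ee_rot: [0.0, 0.695, 0.719, -0.0]
contact_force: [-0.1, -6.9, -1.3]
finger_gap: -0.2
finger_force: 3.9
```

Call:
drive_tool --pt "0.0 0.001 0 0 0 0 0" --pt "0.0 0.002 0 0 0 0 0" --pt "0.0 0.003 0 0 0 0 0" --pt "0.0 0.003 0 0 0 0 0"

```text
time: 23.95
position: [569.2, 11.2, 68.4]
ee_rot: [0.002, 0.696, 0.719, -0.001]
contact_force: [0.0, -13.9, -2.3]
finger_gap: 0.1
finger_force: 6.8
```

```bash
python3 - <<'E'
from h import *
a,d=snap('scene');h,s,v=hsv(a);m=(h>18)&(h<34)&(s>110)&(v>100)
n,l,st,c=cv2.connectedComponentsWithStats(m.astype(np.uint8))
for i in range(1,n):
    if 345<c[i][0]<400 and 190<c[i][1]<250: print(c[i].round(1),st[i].tolist())
b=np.load('scene.npz')
w=a[206:214,350:410].astype(int); print(arm.get_state()['contact_force'])
P=cloud('scene',d);m=(P[...,2]>150)&(P[...,2]<172)&(np.hypot(P[...,0]-566,P[...,1]-129)<40);q=P[m];print(q.min(0),q.max(0))
m=(P[...,2]>172)&(P[...,2]<180)&(np.hypot(P[...,0]-566,P[...,1]-129)<40);q=P[m];print(q.mean(0),q.min(0),q.max(0))
E
```

```text
[359.  211.7] [358, 206, 4, 14, 28]
[363.5 228.5] [360, 222, 8, 14, 99]
[383.  229.1] [379, 222, 9, 15, 103]
[  0.23886497 -13.71600139  -2.69031843]
[569.915479   101.41686932 150.00356647] [600.15048436 157.45030895 171.99983791]
[573.62577151 129.59066137 175.50848426] [543.79924334 102.52515577 172.06905809] [599.26218316 156.1613191  178.91246083]
```

Call:
drive_tool --pt "0.0 0.0008 0 0 0 0 0" --pt "0.0 0.0008 0 0 0 0 0" --pt "0.0 0.0008 0 0 0 0 0"

```text
time: 24.38
position: [569.1, 11.2, 68.4]
ee_rot: [0.002, 0.696, 0.718, -0.001]
contact_force: [0.6, -15.6, -1.9]
finger_gap: 0.1
finger_force: 7.6
```

Call:
drive_tool --pt "0.0 -0.006 0 0 0 0 0" --pt "0.0 -0.015 0 0 0 0 0" --pt "0.0 -0.03 0 0 0 0 0" --pt "0.0 -0.045 0 -0.03 0 0 0" --pt "0.0 -0.045 0 -0.08 0 0 0" --pt "0.0 -0.045 0 -0.13 0 0 0" --pt "0.0 -0.045 0 -0.14 0 0 0" --pt "0.0 -0.045 0 -0.14 0 0 0"

```text
time: 25.38
position: [570.7, -28.1, 208.6]
ee_rot: [-0.001, 0.694, 0.72, 0.001]
contact_force: [-0.4, 0.3, -0.9]
finger_gap: 0.0
finger_force: 0.0
```

```bash
python3 - <<'E'
from h import *
rows([(470,60,210,.036,3),(490,290,210,.036,5),(549,291,210,.036,2)],0.0)
for n,near in(('top',(142,209)),('scene',(447,215))):
    a,d=snap(n);h,s,v=hsv(a);m=(h>45)&(h<85)&(s>90)&(v>110)&(h<75);b,st=blob(m,near);P=cloud(n,d)
    x,y=b.round().astype(int);print(n,b,st,P[y-1:y+2,x-1:x+2].reshape(-1,3).mean(0).round(1),ray(n,b,131).round(1))
a,d=snap('scene');h,s,v=hsv(a);m=(h>18)&(h<34)&(s>110)&(v>100)
n,l,st,c=cv2.connectedComponentsWithStats(m.astype(np.uint8))
print([c[i].round(1) for i in range(1,n) if 345<c[i][0]<400 and 190<c[i][1]<250])
E
```

```text
at [570.7 -28.1 208.6] head 0.036 t 25.38 gap 0.0 tilt 0.16
[0.0, 0.0306, -0.0325, -0.0004, 0.001, -0.003, 0.0],[0.0, 0.0611, -0.065, -0.0009, 0.001, -0.003, 0.0],[0.0, 0.0917, -0.0974, -0.0013, 0.001, -0.003, 0.0],[0.0, 0.1375, -0.0918, -0.0012, 0.001, -0.003, 0.0],[0.0, 0.1834, -0.0861, -0.001, 0.001, -0.003, 0.0],[0.0, 0.2292, -0.0805, -0.0009, 0.001, -0.003, 0.0],[0.0, 0.275, -0.0748, -0.0008, 0.001, -0.003, 0.0],[0.0, 0.3208, -0.0691, -0.0006, 0.001, -0.003, 0.0],[0.0, 0.3203, -0.0396, -0.0006, 0.001, -0.003, 0.0],[0.0, 0.3197, -0.0101, -0.0006, 0.001, -0.003, 0.0],
top [142.39393939 208.84848485] [138 205  10   9  66] [547.9 289.9 136.1] [549.  290.5 131. ]
scene [447.28205128 215.46153846] [443 213  10   6  39] [558.6 287.1 138.5] [548.6 290.9 131. ]
[array([359.2, 212.3]), array([363.5, 228.7]), array([383. , 229.1])]
```

Call:
drive_tool --pt "0.0 0.031 -0.03 0 0 0 0" --pt "0.0 0.061 -0.06 0 0 0 0" --pt "0.0 0.092 -0.09 0 0 0 0" --pt "0.0 0.138 -0.09 0 0 0 0" --pt "0.0 0.184 -0.086 0 0 0 0" --pt "0.0 0.23 -0.08 0 0 0 0" --pt "0.0 0.275 -0.07 0 0 0 0" --pt "0.0 0.32 -0.05 0 0 0 0" --pt "0.0 0.32 -0.025 0 0 0 0" --pt "0.0 0.32 -0.01 0 0 0 0" --pt "0.0 0.32 -0.01 0 0 0 0" --pt "0.0 0.32 -0.01 0.02 0 0 0" --pt "0.0 0.32 -0.01 0.04 0 0 0" --pt "0.0 0.32 -0.01 0.05 0 0 0" --pt "0.0 0.32 -0.01 0.05 0 0 0" --pt "0.0 0.32 -0.01 0.05 0 0 0"

```text
time: 27.52
position: [549.4, 291.5, 159.2]
ee_rot: [-0.001, 0.694, 0.72, 0.001]
contact_force: [-0.2, 0.9, 0.6]
finger_gap: 0.1
finger_force: 0.0
```

```bash
python3 -c "
from h import *
tipz()" | tail -5
```

```text
222 17 y 273.0 308.0 x 571.0 z 129.1 [ 95.  93. 102.]
223 18 y 272.0 308.0 x 571.0 z 126.5 [ 89.  91. 111.]
224 19 y 272.0 310.0 x 571.0 z 123.7 [ 88.  98. 126.]
225 19 y 273.0 311.0 x 574.0 z 123.0 [105. 114. 140.]
226 9 y 293.0 308.0 x 577.0 z 123.5 [ 99. 102. 119.]
```

Call:
drive_tool --pt "0.0 -0.001 -0.003 0.01 0 0 0" --pt "0.0 -0.001 -0.006 0.02 0 0 0" --pt "0.0 -0.001 -0.006 0.028 0 0 0" --pt "0.0 -0.001 -0.006 0.032 0 0 0" --pt "0.0 -0.001 -0.006 0.034 0 0 0" --pt "0.0 -0.001 -0.006 0.036 0 0 0" --pt "0.0 -0.001 -0.006 0.036 0 0 0"

```text
time: 28.45
position: [543.5, 290.2, 123.1]
ee_rot: [-0.001, 0.694, 0.72, 0.001]
contact_force: [0.6, -0.8, 1.6]
finger_gap: -0.1
finger_force: 0.6
```

Call:
drive_tool --pt "0.0 0 0 0.0015 0 0 0" --pt "0.0 0 0 0.003 0 0 0" --pt "0.0 0 0 0.0045 0 0 0" --pt "0.0 0 0 0.0045 0 0 0"

```text
time: 28.95
position: [543.7, 290.3, 118.6]
ee_rot: [-0.0, 0.694, 0.72, 0.001]
contact_force: [2.0, -0.4, 3.2]
finger_gap: -0.2
finger_force: 1.8
```

Call:
drive_tool --pt "0.0 0 0 0.001 0 0 0" --pt "0.0 0 0 0.002 0 0 0" --pt "0.0 0 0 0.003 0 0 0" --pt "0.0 0 0 0.003 0 0 0"

```text
time: 29.45
position: [544.1, 290.4, 117.8]
ee_rot: [-0.001, 0.694, 0.72, 0.002]
contact_force: [-3.3, -1.9, 17.5]
finger_gap: -0.1
finger_force: 9.1
```

Call:
drive_tool --pt "0.0 0 0 -0.005 0 0 0" --pt "0.0 0 -0.002 -0.012 0 0 0" --pt "0.0 0 -0.005 -0.012 0 0 0" --pt "0.0 0 -0.005 -0.006 0 0 0" --pt "0.0 0 -0.005 -0.005 0 0 0" --pt "0.0 0 -0.005 -0.004 0 0 0" --pt "0.0 0 -0.005 -0.004 0 0 0"

```text
time: 30.32
position: [537.8, 290.1, 119.1]
ee_rot: [-0.001, 0.694, 0.72, 0.0]
contact_force: [-1.3, 0.6, 2.4]
finger_gap: 0.1
finger_force: 1.3
```

Call:
drive_tool --pt "0.0 0 0 0.001 0 0 0" --pt "0.0 0 0 0.002 0 0 0" --pt "0.0 0 0 0.002 0 0 0"

```text
time: 30.7
position: [538.3, 290.1, 117.4]
ee_rot: [-0.001, 0.694, 0.72, 0.001]
contact_force: [-1.0, 0.6, 3.6]
finger_gap: -0.2
finger_force: 1.8
```

Call:
drive_tool --pt "0.0 0 0 0.001 0 0 0" --pt "0.0 0 0 0.002 0 0 0" --pt "0.0 0 0 0.002 0 0 0"

```text
time: 31.08
position: [538.5, 290.2, 116.6]
ee_rot: [-0.001, 0.694, 0.72, 0.001]
contact_force: [-3.7, -0.2, 11.5]
finger_gap: -0.1
finger_force: 5.9
```

Call:
drive_tool --pt "0.0 0 0 0.001 0 0 0" --pt "0.0 0 0 0.002 0 0 0" --pt "0.0 0 0 0.002 0 0 0"

```text
time: 31.45
position: [538.7, 290.3, 116.1]
ee_rot: [-0.001, 0.694, 0.72, 0.002]
contact_force: [-8.1, -2.1, 20.6]
finger_gap: 0.2
finger_force: 11.4
```

Call:
drive_tool --pt "0.0 0 0 -0.006 0 0 0" --pt "0.0 0 0 -0.02 0 0 0" --pt "0.0 0 0 -0.05 0 0 0" --pt "0.0 0 0 -0.09 0 0 0" --pt "0.0 0 -0.04 -0.1 0 0 0" --pt "0.0 0 -0.08 -0.1 0 0 0" --pt "0.0 0 -0.08 -0.1 0 0 0" --pt "0.0 0 -0.08 -0.1 0 0 0"

```text
time: 32.45
position: [459.1, 287.0, 213.8]
ee_rot: [-0.0, 0.694, 0.72, 0.001]
contact_force: [0.7, -1.1, -0.3]
finger_gap: -0.1
finger_force: 0.0
```

```bash
python3 - <<'E'
from h import *
r={n:snap(n,n+'9.png') for n in('top','scene')}
for c,near in dict(red=(646,-147,70),blue=(676,-335,70),yellow=(659,-243,70),green=(549,290.5,131)).items():
  for n in r:
    h,sa,v=hsv(r[n][0])
    m=dict(red=((h<8)|(h>172))&(sa>120)&(v>90),blue=(h>98)&(h<125)&(sa>120)&(v>80),yellow=(h>18)&(h<34)&(sa>90)&(v>120),green=(h>45)&(h<75)&(sa>90)&(v>110))[c]
    K,R,t=cam(n);q=K@(R@np.array(near)+t);q=q[:2]/q[2];b,st=blob(m,q);print(c,n,st[4],ray(n,b,near[2]).round(1))
a,d=r['scene'];P=cloud('scene',d);m=(P[...,2]>172)&(P[...,2]<180)&(np.hypot(P[...,0]-566,P[...,1]-129)<40);q=P[m];print(q.mean(0),q.min(0),q.max(0))
a,d=r['top'];P=cloud('top',d);m=(P[...,2]>170)&(P[...,2]<182)&(np.hypot(P[...,0]-566,P[...,1]-129)<40);q=P[m];print(len(q),q.mean(0),np.ptp(q,axis=0))
h,s,v=hsv(r['scene'][0]);m=(h>18)&(h<34)&(s>110)&(v>100)
n,l,st,c=cv2.connectedComponentsWithStats(m.astype(np.uint8))
print([c[i].round(1) for i in range(1,n) if 345<c[i][0]<400 and 190<c[i][1]<250],arm.get_state()['contact_force'])
E
```

```text
red top 63 [ 645.6 -147.3   70. ]
red scene 48 [ 646.9 -146.7   70. ]
blue top 63 [ 676.3 -334.6   70. ]
blue scene 43 [ 676.4 -335.1   70. ]
yellow top 70 [ 658.5 -243.4   70. ]
yellow scene 59 [ 659.7 -243.7   70. ]
green top 66 [549.  290.5 131. ]
green scene 48 [547.6 290.7 131. ]
[573.82407001 129.41485046 175.46685472] [544.36956896 102.4110628  172.04626686] [601.08703631 156.81401693 178.70435288]
340 [567.24442363 128.58007612 175.29204001] [53.53790336 53.27782914 10.83223803]
[array([359.1, 212.7]), array([363.5, 228.6]), array([383.1, 229.2])] [ 0.17729746  0.11184577 -0.4099501 ]
```

View pics/scene9.png

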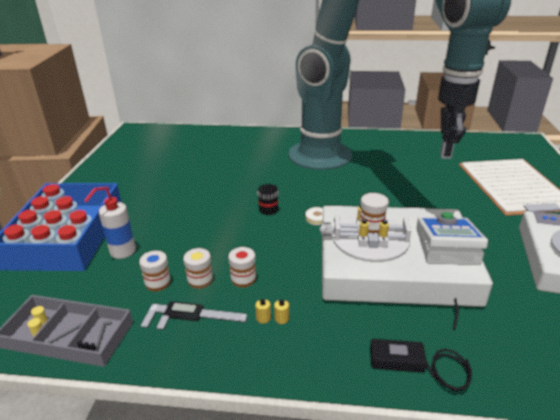

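The final picture shows the yellow-dot jar at (198,267) in the row, the plain jar clamped at (374,212), the button up at (447,216) and the arm clear.

```bash
python3 -c "
from bench import arm
print(arm.hand_in())"
```

```text
the job is handed in; nothing more can be done
None
```

I've handed the job in (no verdict came back): the yellow-dot jar is in the gap about 3 mm from its exact middle, the plain jar is clamped upright on the rest, and the zero button was pressed to its stop and released; an early push passed above the knob without contact and was redone lower.

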